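# Pump up the watch-case pressure tester

## Robot

A 6-joint arm with a two-finger parallel gripper is mounted at the origin on a cart in front of the work surface, level with it; the furniture and walls round the work are solid. World frame = base frame: x ahead of the robot, y to its left, z up, the work surface at z = 0. Lengths are in m, angles in rad, forces in N, time in s.
With the tool pointing down it reaches from about 0.375 to 0.9 m from the base axis. Payload 3.1 kg.
Tool frame: the origin (TCP) lies midway between the tips of the shut fingers; the grasp point (between the pads) lies 19 mm behind it (bot.grip_point_offset is the distance from the TCP to the grasp point, in m); x points along the fingers, y is the direction in which the jaws open and shut, and the axes are right-handed (so a half turn about x gives the same grasp; the last joint's range is limited). The gripper opens to 85 mm and grips with 20 to 120 N. Pads are 22 mm wide; open, the fingers measure 114 mm over their backs; the gripper's body (76 mm by 85 mm) begins 54 mm behind the grasp point. The pads swing forward as they close: fully open they stand 13 mm farther back than shut.
Start: joints at [1.159, 0.527, 1.433, -0, 1.181, -0.178], TCP at [0.145, 0.608, 0.231] pointing down, gripper open.
Joint ranges: [-3.08, 3.08], [-0.75, 2.2], [0.22, 2.44], [-1.43, 4.57], [0, 2.65], [-2.85, 2.85]. Speed limits (rad/s): [2.79, 2.79, 3.14, 3.14, 3.14, 3.14].

## Interface

Orientations are given as a 3x3 rotation matrix whose columns are the frame's x, y, z axes.
In Python, from plant import bot gives the robot as it stands. Calls block until the motion is done:
- bot.reach(position, orientation): joint-space move of the TCP to a pose.
- bot.movel(position, attitude=None, feed=0.15, max_force=None): straight line of the TCP; attitude=None keeps the orientation; feed is the mean speed in m/s. With max_force (N) it stops when the force on the tool has changed by that much, and returns True; else False.
- bot.goto_joints(angles): joint-space move.
- bot.gripper_to(opening, strength=None): finger opening in m; strength is the grip in N (None keeps the last); returns when the fingers have stopped.
- bot.sleep(seconds).
- bot.inverse_kinematics(position, orientation): joint angles nearest the present ones, or None.
- bot.snapshot(name): name is "scene" or "top" or "wrist"; returns a dict with "frame" (480x640x3 uint8, red, green, blue), "mtx" (3x3 intrinsics, pixels), "dist" ([k1, k2, p1, p2, k3] as OpenCV has them; the pictures are not rectified), "world_from_camera" (4x4, takes a point from camera to world coordinates). Camera axes: x right, y down, z forward; pixel columns grow to the right and rows downward; lengths in m; the calibration is good to about 2 mm. A picture is of the moment at which its call begins. There is no depth.
A pose or a line that the arm cannot do raises bot.MotionError and nothing moves.
- bot.finish_job(): hands the job in, once; it reports no verdict.
Trained networks look in a picture, given as the dict that the camera call returned (one of the last four; its "shot" number tells which), for a name from the list of things; names that differ only in an ending like _2 or _b are one class to them, and where a whole thing is asked for, a point or a joint stands for the part that bears it (a point fixed in the world has none). Each returns a list of dicts, best first, with "confidence" (0 to 1); they miss things now and then, are a little off and sometimes report something else, mostly with a low value. They report only what shows in the picture. A call takes as long as a camera call.
- bot.find_in(target, picture): "xyz" ([x, y, z] in m, in world coordinates, good to about 4 mm: the middle of the surface that is visible of it).
- bot.tip_of(target, picture): "xyz" ([x, y, z] in m, in world coordinates, good to about 4 mm: a listed point, or the origin of a listed thing).
Readings, each from a call of its own:
- bot.get_t(): time.
- bot.get_q(): joint angles.
- bot.get_qd(): joint speeds.
- bot.get_tau(): joint torques, N m.
- bot.get_position(): TCP position.
- bot.get_tool_rot(): TCP orientation.
- bot.get_force(): force on the tool from outside, world axes, zero at the start.
- bot.get_moment(): the same for the moment, N m.
- bot.get_gripper_width(): finger opening in m.
Only numpy, scipy, OpenCV 4.12 (cv2) and the standard library are available. Lean on these libraries where they do the work, as an engineer would, in place of code of your own. Each camera call takes 0.05 s, during which the arm holds its last target. There are 200 camera calls.

## Task

Charge the blue pressure tester: with the fingertips, press its black pump plunger all the way down and let it spring all the way back up, again and again, until the indicator pin stands fully out, then move clear. Do not touch the pin itself, and leave the watch parts lying around the tester where they are.

Things in the scene. Friction and masses are not known exactly. Their poses are not given: they have to be found in the camera images.
- tester: Hand-pumped watch-case pressure tester, fixed to the bench: a blue block 90 (x) x 200 (y) x 60 (z) mm. Origin at the centre of its underside; z up. Pump plunger on the top at y = +65 mm, a low clear dome 60 mm wide with a small gilt watch in it at y = -10 mm (top 80 mm above the bench), indicator pin at y = -72 mm.
- plunger_top (a point): Centre of the top of the black mushroom cap (34 mm wide, 13 mm thick, top nearly flat, on a steel stem); 97 mm above the bench at rest, 83 mm when fully down. It moves with the cap.
- plunger (a joint): Travel of the plunger, m: 0 up at rest, 0.014 fully down. It goes straight down; the return spring takes about 4 N at the top and 9 N fully down, then a hard stop. Let go, it springs back by itself within about 0.3 s.
- pin_travel (a joint): How far the indicator pin stands out, m: 0 in, 0.045 fully out (a stop). It starts anywhere from 0 to 0.012. It stays still while the plunger goes down and rises with the plunger while that comes back up, by about the same distance (a full stroke gives roughly 10 to 15 mm); it stays where it is in between. Once it is at its stop further strokes do no harm.
- indicator_pin: The indicator pin, upright, 10 mm thick: red, with a green band at its foot that comes out of the brass collar over the last 8 mm of its travel. Origin on its axis, level with the top of the block when fully in. Not to be touched.
- pin_tip (a point): Top of the indicator pin: 69 mm above the bench when in, 114 mm when fully out.
- case_1: Loose steel watch case with a grey dial, 25 x 28 x 7 mm, lying behind the tester. Origin at the centre of its underside.
- movement_1: Loose round silver watch movement, 31 mm wide, 5 mm high, lying in front of the tester. Origin at the centre of its underside.
- ring_black: Loose black sealing ring, 30 mm wide, 5 mm high, lying behind the tester. Origin at the centre of its underside.
- cliche_disc_1: Loose black disc, 43 mm wide, 18 mm high, lying in front of the tester. Origin at the centre of its underside.

How it is judged:
On the way, in this order (a step that is already met when the one before it is completed fails the run):
1. the plunger is pressed down (value of joint plunger above 0.009 m), for 0.02 s.
2. the pumping has brought the pin more than half out (value of joint pin_travel above 0.025 m), for 0.1 s.
At the end, for the whole second after the job is handed in: The indicator pin stands out within 3 mm of its stop (travel above 42 mm), the plunger is back up within 2 mm, and each loose part lies within 15 mm of where it was (value of joint pin_travel above 0.042 m and value of joint plunger below 0.002 m and distance of each of case_1, movement_1, ring_black, cliche_disc_1 from where it was at the start of the episode below 0.015 m); the robot touches nothing.
It fails at once if the robot touches the indicator pin (contact force between any of the arm, the fingers and indicator_pin above 0.5 N).
It fails at once if a loose part is lifted or pushed away (distance of any of case_1, movement_1, ring_black, cliche_disc_1 from where it was at the start of the episode above 0.02 m).
It also fails if it takes over 45 s, if anything falls off the work surface, if the arm or the gripper's body presses on something with over 40 N, if the wrist force passes 120 N, or if a joint passes its speed limit or range.

## Working session

There is one attempt and no reset: what is moved stays moved. The work goes in short steps, each a Python script; the robot and the scene stay as the last script left them, time stands still between calls to the robot, and variables do not carry over. Pictures are saved under pics/ and viewed, about 8 in all and at most 12, crops included, and the job is handed in when it is done.

```bash
mkdir -p pics; ls; cat > h.py <<'E'
import numpy as np, cv2
from plant import bot
def save(p,n): cv2.imwrite(f'pics/{n}.png',p['frame'][:,:,::-1])
def proj(p,X):
    T=np.linalg.inv(p['world_from_camera'])
    r=cv2.projectPoints(np.array(X,float).reshape(-1,1,3),cv2.Rodrigues(T[:3,:3])[0],T[:3,3],np.array(p['mtx']),np.array(p['dist'],float))[0]
    return r.reshape(-1,2)
E
python3 - <<'E'
from h import *
for c in ('scene','top'):
    p=bot.snapshot(c); save(p,c+'0')
    for t in ('tester','plunger_top','pin_tip','indicator_pin','case_1','movement_1','ring_black','cliche_disc_1'):
        r=bot.tip_of(t,p)[:2]
        print(c,t,[(np.round(d['xyz'],3).tolist(),round(d['confidence'],2),proj(p,d['xyz'])[0].round().tolist()) for d in r])
print(bot.get_t(),bot.get_tool_rot())
E
python3 -c "
import cv2,numpy as np
cv2.imwrite('pics/both.png',cv2.resize(np.vstack([cv2.imread('pics/scene0.png'),cv2.imread('pics/top0.png')]),(400,600))) "
```

```text
pics
scene tester [([0.445, -0.194, 0.003], 0.91, [340.0, 330.0])]
scene plunger_top [([0.438, -0.132, 0.096], 0.84, [300.0, 274.0])]
scene pin_tip [([0.453, -0.268, 0.077], 0.37, [390.0, 301.0])]
scene indicator_pin [([0.45, -0.272, 0.071], 0.62, [391.0, 307.0])]
scene case_1 []
scene movement_1 []
scene ring_black []
scene cliche_disc_1 [([0.359, -0.153, -0.0], 0.56, [291.0, 360.0])]
top tester [([0.442, -0.2, -0.001], 0.74, [366.0, 276.0])]
top plunger_top [([0.442, -0.133, 0.096], 0.88, [332.0, 271.0]), ([0.448, -0.266, 0.075], 0.41, [409.0, 270.0])]
top pin_tip [([0.44, -0.135, 0.098], 0.47, [333.0, 273.0]), ([0.45, -0.268, 0.078], 0.36, [410.0, 269.0])]
top indicator_pin [([0.453, -0.269, 0.069], 0.44, [410.0, 267.0])]
top case_1 [([0.546, -0.237, 0.002], 0.59, [385.0, 221.0]), ([0.369, -0.257, 0.003], 0.41, [397.0, 316.0])]
top movement_1 [([0.372, -0.258, 0.003], 0.81, [398.0, 315.0])]
top ring_black [([0.54, -0.14, -0.001], 0.45, [334.0, 224.0])]
top cliche_disc_1 [([0.366, -0.154, -0.0], 0.57, [341.0, 317.0])]
0.9 [[ 4.04973122e-05  2.31623309e-01  9.72805552e-01]
 [-2.69186165e-06  9.72805552e-01 -2.31623309e-01]
 [-9.99999999e-01  6.76146351e-06  4.00195081e-05]]
```

View pics/scene0.png

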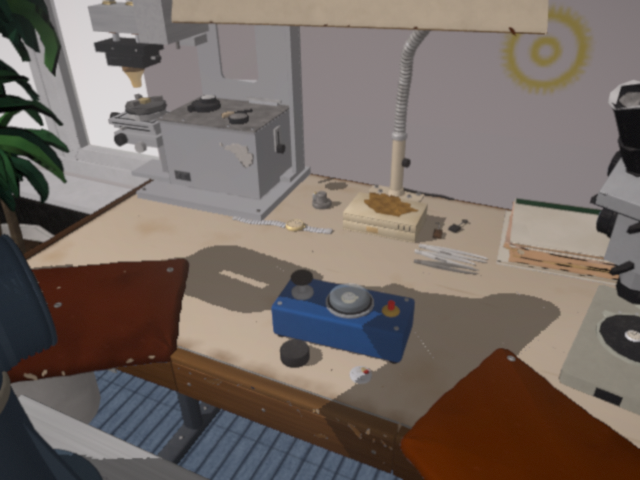

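View pics/top0.png

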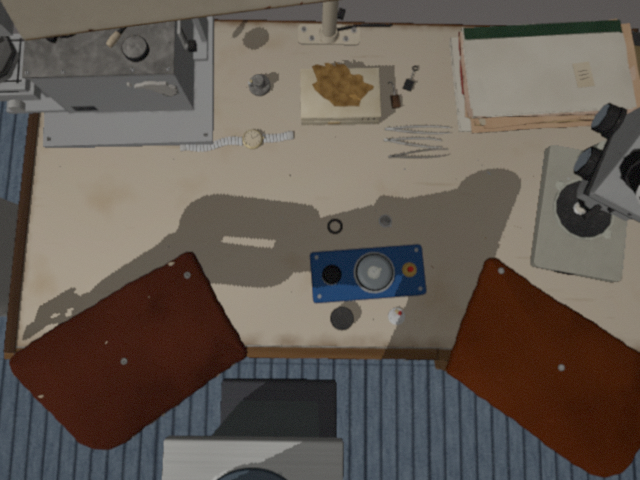

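The pictures show the tester with its long side along y. In the top view the plunger is at (332,271) and the pin at (410,269). The loose parts are at (335,226), (385,221), (341,317) and (397,315). The detections agree with the heights given in the task. Next I'll retract, swing over above the plunger, and look from close by.

```bash
cat >> h.py <<'E'
R=np.array([[0,1,0],[0,0,-1],[-1,0,0]],float)
E
python3 - <<'E'
from h import *
bot.movel([0.107,0.447,0.231],feed=0.2)
bot.reach([0.40,-0.132,0.22],R)
bot.gripper_to(0.0)
print(bot.get_t(),bot.get_position(),bot.get_gripper_width())
for c in ('wrist','top'):
    p=bot.snapshot(c); save(p,c+'1')
    for t in ('plunger_top','pin_tip'):
        r=bot.tip_of(t,p)[:2]
        print(c,t,[(np.round(d['xyz'],3).tolist(),round(d['confidence'],2),proj(p,d['xyz'])[0].round().tolist()) for d in r])
    print(proj(p,[.44,-.133,.097]))
E
```

```text
4.9583 [ 0.40000428 -0.1320282   0.21999639] -0.00016900942611212407
wrist plunger_top [([0.442, -0.136, 0.094], 0.71, [378.0, 234.0])]
wrist pin_tip []
[[374.91620597 231.06769943]]
top plunger_top []
top pin_tip []
[[331.9067865  272.30331079]]
```

View pics/wrist1.png

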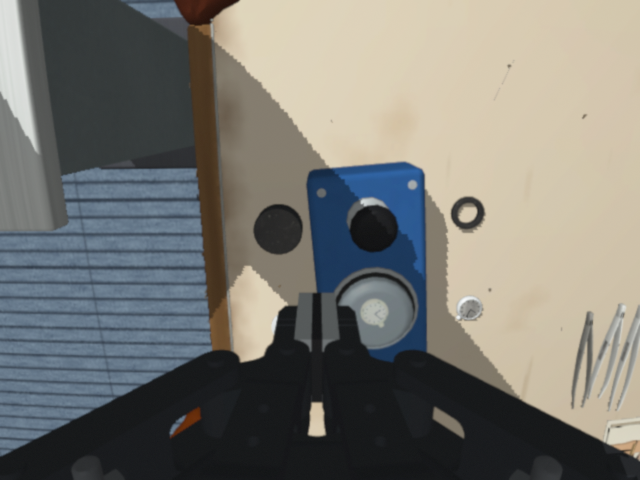

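The wrist view shows the cap centred at about (373,228), which matches (0.440, -0.133, 0.097). Next is one force-guarded stroke.

```bash
cat >> h.py <<'E'
def stroke():
    hit=bot.movel([.440,-.133,.078],feed=0.05,max_force=18)
    z,f=bot.get_position()[2],bot.get_force()[2]
    bot.sleep(.1)
    bot.movel([.440,-.133,.104],feed=0.1); bot.sleep(.4)
    print(hit,round(z,4),round(f,1),round(bot.get_force()[2],1),bot.get_t())
def tips(n):
    for c in ('scene','top'):
        p=bot.snapshot(c); save(p,n+c)
        for t in ('plunger_top','pin_tip'):
            print(c,t,[(np.round(d['xyz'],3).tolist(),round(d['confidence'],2)) for d in bot.tip_of(t,p)[:2]])
E
python3 - <<'E'
from h import *
bot.reach([.440,-.133,.14],R)
bot.movel([.440,-.133,.104])
stroke(); tips('s1')
E
```

```text
True 0.0828 10.8 -0.1 7.45
scene plunger_top [([0.44, -0.13, 0.098], 0.54)]
scene pin_tip [([0.45, -0.266, 0.092], 0.41)]
top plunger_top [([0.548, -0.234, -0.0], 0.53)]
top pin_tip [([0.448, -0.267, 0.093], 0.36)]
```

The stroke bottomed at 0.0828, and the pin rose from about 77 mm to 92 mm.

```bash
python3 - <<'E'
from h import *
for i in range(4): stroke()
bot.movel([.440,-.133,.16]); bot.reach([.40,0.05,.25],R)
tips('s5'); print(bot.get_t())
cv2.imwrite('pics/crop.png',cv2.resize(cv2.imread('pics/s5scene.png')[240:400,250:450],(800,600),interpolation=cv2.INTER_CUBIC))
p=bot.snapshot('top'); save(p,'end')
for t in ('case_1','movement_1','ring_black','cliche_disc_1'): print(t,[np.round(d['xyz'],3).tolist() for d in bot.tip_of(t,p)[:2]])
E
```

```text
True 0.0827 10.0 0.5 9.0833
True 0.0827 10.6 -0.1 10.4167
True 0.0827 10.9 -0.0 11.75
True 0.0828 11.2 1.2 13.0833
scene plunger_top [([0.436, -0.133, 0.096], 0.87)]
scene pin_tip [([0.449, -0.267, 0.114], 0.5)]
top plunger_top [([0.44, -0.131, 0.098], 0.64)]
top pin_tip [([0.448, -0.268, 0.112], 0.45)]
14.75
case_1 [[0.547, -0.238, 0.002]]
movement_1 [[0.37, -0.258, -0.001]]
ring_black [[0.536, -0.141, 0.0]]
cliche_disc_1 [[0.366, -0.155, 0.001]]
```

View pics/crop.png

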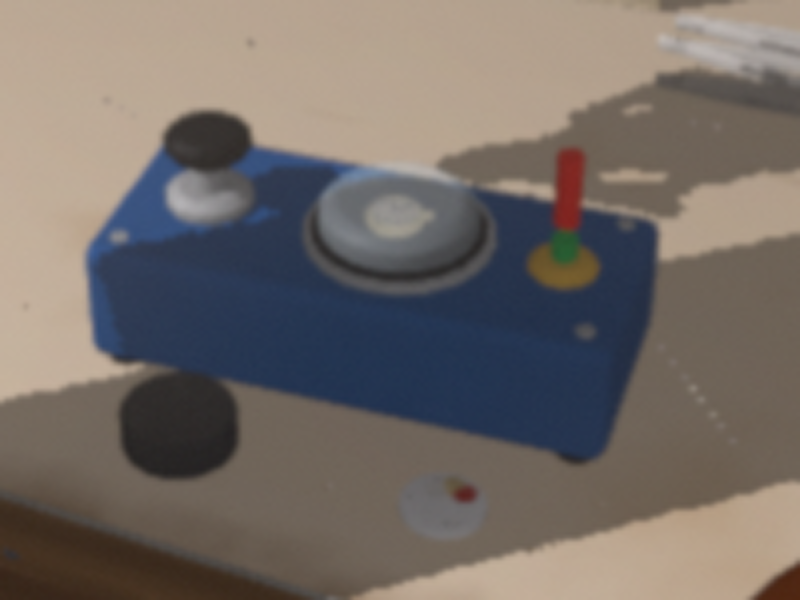

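View pics/end.png

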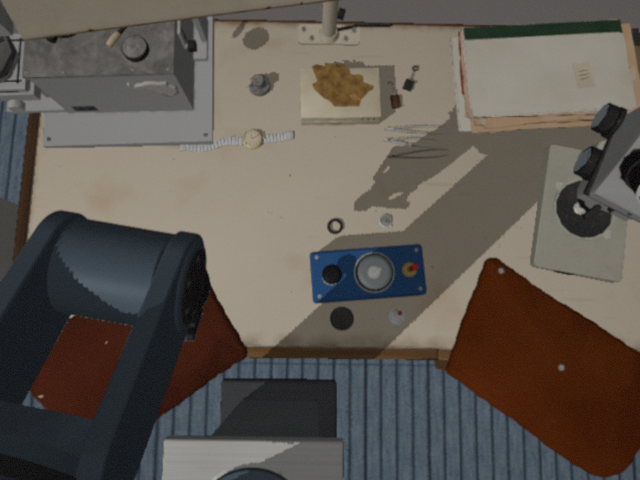

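The crop shows the pin fully out, with its green band clear of the collar at (566,245), and the cap back up at (207,140). The end picture shows all four parts in place and the arm clear on the left.

```bash
python3 - <<'E'
from h import *
print(bot.get_position(),bot.get_force(),bot.get_t()); bot.finish_job()
E
```

```text
[0.40004333 0.04979942 0.24990235] [-0.31402492  0.31008341  0.58798397] 15.0
the job is handed in; nothing more can be done
```

I pumped the tester's plunger five full strokes with the closed fingertips, moved clear and handed the job in at 15 s. The hand-in gave no verdict.

- **Strokes:** each one bottomed at 82.7–82.8 mm above the bench, against 83 mm for fully down. I let the plunger spring back after every stroke.
- **Pin:** its tip measured 112–114 mm above the bench from two cameras, against 114 mm for fully out. The green band shows clear of the collar.
- **Plunger:** the top measured 96–98 mm, against 97 mm at rest.
- **Loose parts:** all four measured within about 4 mm of where they started, which is the accuracy of the detection.
- **Arm:** it ended clear of everything, and the leftover force reading was under 1 N.

No final check failed. Some detections along the way were wrong or missing, such as "plunger_top" reported behind the tester in one top view taken with the arm over the tester. I ignored those because the other camera and the pictures contradicted them.

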